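Close one candy box and hold the other open for a guest

TASK

A guest wants a sweet from the other candy box: first lower the half-raised flap of the red candy box with the yellow tab until it is fully shut, then lift the flap of the box with the white tab, whose slack hinge would let it fall, to 50 degrees above its shut position and hold it there with the gripper's fingers. Finish while still holding it steady at 50 degrees, with the yellow-tab box still shut. Do not let either flap slam, and leave the teapot, the cups and the tea canister where they stand.

Things in the scene. Friction and masses are not known exactly. Their poses are not given: they have to be found in the camera images.
- yellow_box: The lidded red plastic candy box with the yellow finger tab; box 145 (x) x 160 (y) x 70 mm high, walls 4 mm, fixed to the cabinet top, wrapped sweets inside. Origin: centre of its underside. Its own +x points from the tab side to the hinge side; the flap is hinged along its far (+x) top rim, tab on the -x side. Its hinge is stiff. Both boxes are the same but for tab colour, hinge and sweets; which one stands left or right varies.
- yellow_hinge (a point): Point on the hinge axis of the yellow-tab flap, mid-width: in the box frame at x = +72.5 mm, y = 0, z = 73 mm. Does not move with the flap; its axes are the box's, the hinge axis is its y.
- yellow_tab (a point): Centre of the yellow finger tab of the flap: an upright coin-shaped disc, 30 mm diameter, 14 mm thick along the hinge axis (grip it across this thickness, from above), on a 10 mm high, 14 mm thick neck, 35 mm beyond the flap's front edge at mid-width. 180 mm from the hinge axis, at the axis' height (73 mm) when shut; with the flap at angle a it is 180*cos(a) mm to the hinge's -x and 180*sin(a) mm above the hinge. Turns with the flap.
- yellow_flap (a joint): Angle (rad) of the yellow-tab flap: 0 = shut (flap level on the rim), grows as its tab side rises, stop at 1.6. Flap 145 x 160 mm, 6 mm thick, about 0.12 kg. Starts half raised, 0.7 to 1.2 rad. A stiff friction hinge: it stays wherever it is left and needs about 1 to 2 N at the tab to move.
- white_box: The lidded red plastic candy box with the white finger tab; box 145 (x) x 160 (y) x 70 mm high, walls 4 mm, fixed to the cabinet top, wrapped sweets inside. Origin: centre of its underside. Its own +x points from the tab side to the hinge side; the flap is hinged along its far (+x) top rim, tab on the -x side. Its hinge is slack. Both boxes are the same but for tab colour, hinge and sweets; which one stands left or right varies.
- white_hinge (a point): Point on the hinge axis of the white-tab flap, mid-width: in the box frame at x = +72.5 mm, y = 0, z = 73 mm. Does not move with the flap; its axes are the box's, the hinge axis is its y.
- white_tab (a point): Centre of the white finger tab of the flap: an upright coin-shaped disc, 30 mm diameter, 14 mm thick along the hinge axis (grip it across this thickness, from above), on a 10 mm high, 14 mm thick neck, 35 mm beyond the flap's front edge at mid-width. 180 mm from the hinge axis, at the axis' height (73 mm) when shut; with the flap at angle a it is 180*cos(a) mm to the hinge's -x and 180*sin(a) mm above the hinge. Turns with the flap.
- white_flap (a joint): Angle (rad) of the white-tab flap: 0 = shut (flap level on the rim), grows as its tab side rises, stop at 1.6. Flap 145 x 160 mm, 6 mm thick, about 0.12 kg. Starts shut. Slack hinge: it falls shut by its own weight when not held; holding it up takes about 0.2 to 0.8 N at the tab. 50 degrees is 0.873 rad.
- teapot: White ceramic teapot, about 120 mm across, 185 mm over spout and handle, 121 mm high, standing on the green tray. Origin: centre of its underside.
- cup_a: Small glass cup, 52 mm wide, 55 mm high, standing on the green tray beside the teapot. Origin: centre of its underside.
- cup_b: Small glass cup, 52 mm wide, 55 mm high, standing on the right (-y) side. Origin: centre of its underside.
- canister: Closed stainless steel tea canister, 89 mm diameter, 136 mm high, standing on the right (-y) side. Origin: centre of its underside.
- tray: Green melamine tray, 240 (x) x 300 (y) x 22 mm, fixed, on the left (+y) side under the teapot and one cup. Origin: centre of its underside.
Things that resemble listed ones, but are neither listed nor needed, are in the scene too. Leave any purple or turquoise look-alike of the white_box alone.

How it is judged:
On the way, in this order (a step that is already met when the one before it is completed fails the run):
1. the yellow-tab flap is shut (under 0.05 rad) (value of joint yellow_flap below 0.05 rad and value of joint white_flap below 0.1 rad), for 0.2 s.
2. the white-tab flap is held by the fingers at 50 degrees, within 7 degrees (value of joint white_flap between 0.753 and 0.993 rad and contact force between the fingers and white_box above 0.1 N), for 0.5 s.
At the end, for the whole second after the job is handed in: The white-tab flap is held still by the fingers at 0.873 rad (50 degrees) within 0.12 rad (7 degrees), moving slower than 0.15 rad/s, fingers pressing on it with over 0.1 N; the yellow-tab flap is shut, under 0.05 rad (all of step 2 and value of joint yellow_flap below 0.05 rad and velocity of joint white_flap between -0.15 and 0.15 rad/s); the arm keeps its last pose, push and grip.
It fails at once if a flap slams: falls faster than 4 rad/s (velocity of joint any of yellow_flap, white_flap below -4 rad/s).
It fails at once if teapot, cup or canister moved more than 30 mm or tipped over 0.4 rad (distance of any of teapot, cup_a, cup_b, canister from where it was at the start of the episode above 0.03 m or angle between any of teapot, cup_a, cup_b, canister's own z axis and vertical above 0.4 rad).
It also fails if it takes over 56 s, if anything falls off the work surface, if the arm or the gripper's body presses on something with over 40 N, if the wrist force passes 120 N, or if a joint passes its speed limit or range.

ROBOT

A 6-joint arm with a two-finger parallel gripper is mounted at the origin on the work surface. World frame = base frame: x ahead of the robot, y to its left, z up, the work surface at z = 0. Lengths are in m, angles in rad, forces in N, time in s.
With the tool pointing down it reaches from about 0.275 to 0.75 m from the base axis. Payload 10.2 kg.
Tool frame: the origin (TCP) lies midway between the tips of the shut fingers; the grasp point (between the pads) lies 19 mm behind it; z points along the fingers, y is the direction in which the jaws open and shut (so a half turn about z gives the same grasp; the last joint's range is limited). The gripper opens to 85 mm and grips with 20 to 120 N. Pads are 22 mm wide; open, the fingers measure 114 mm over their backs; the gripper's body (76 mm by 85 mm) begins 54 mm behind the grasp point. The pads swing forward as they close: fully open they stand 13 mm farther back than shut.
Start: joints at [1.079, 0.313, 1.498, -0, 1.331, -0.223], TCP at [0.139, 0.506, 0.198] pointing down, gripper open.
Joint ranges: [-2.94, 2.94], [-0.97, 2.17], [0.19, 2.56], [-1.23, 4.37], [0.02, 3.11], [-2.88, 2.88]. Speed limits (rad/s): [2.39, 2.39, 3.01, 3.14, 3.14, 3.14].

INTERFACE

Orientations are given as a unit quaternion [x, y, z, w].
In Python, from bench import manip gives the robot as it stands.
- The arm moves only by the shell command python3 -m handwheel 'ROWS' [FORCE]. ROWS is JSON, a list that holds one entry, the list of rows, each a list of 7 numbers: the shift along the tool's x, y, z in m, then the turn, a rotation vector about the tool's x, y, z in degrees, then the closure, from 0 (fully open) to 1 (shut). A call has 1 to 8 rows; each row is the pose to reach, as a shift and turn from the pose measured when the call began, along the tool's axes at that moment; what a row does not reach only later rows make up. A row lasts 1/10 s, in which the tool goes at most 50 mm and 8.59 degrees, less where a joint would pass 70% of its speed; a pose out of reach is approached as far as the arm can. A call with a gripper value outside its range is refused whole. The fingers move at their own pace and stop on an object; FORCE is the grip in N (left out, the last holds). Time passes only in rows, so rows that repeat a pose let the fingers close. It gives the time, the measured TCP pose, the force and the opening at its end, in the units of the state.
- manip.observe(): the state, without advancing time (a new reading comes with each control period).
- manip.camera(name): name is "scene" or "top"; returns a dict with "frame" (420x560x3 uint8, red, green, blue), "depth" (420x560 float32, m along the optical axis (not along the pixel's ray), 0 where there is no reading), "fx", "fy", "cx", "cy" (pixels), "cam_to_world" (4x4, takes a point from camera to world coordinates). Camera axes: x right, y down, z forward; pixel columns grow to the right and rows downward; lengths in m; the calibration is good to about 2 mm. A picture is of the moment at which its call begins.
- manip.hand_in(): hands the job in, once; it reports no verdict.
The state is a dict: "time": time; "joint_pos": joint angles; "qvel": joint speeds; "tau": joint torques, N m; "tcp_pos": TCP position; "tcp_rot": TCP orientation; "wrist_force": force on the tool from outside, world axes, zero at the start; "ft_torque": the same for the moment, N m; "opening": finger opening in m.
Only numpy, scipy, OpenCV 4.12 (cv2) and the standard library are available. Lean on these libraries where they do the work, as an engineer would, in place of code of your own. Each camera call takes 0.05 s, during which the arm holds its last target.

## Working session

There is one attempt and no reset: what is moved stays moved. The work goes in short steps, Python scripts to look and compute and a shell command to move; the robot and the scene stay as the last step left them, time stands still between calls to the robot, and variables do not carry over. Pictures are saved under pics/ and viewed, and the job is handed in when it is done.

```bash
mkdir -p pics; ls; python3 - <<'E'
from bench import manip
import cv2,numpy as np
print(manip.observe())
for n in("scene","top"):
    c=manip.camera(n); np.savez(f"{n}0.npz",**c)
    cv2.imwrite(f"pics/{n}0.png",c["frame"][:,:,::-1])
    print(n,c["fx"],c["cx"],c["cy"],c["cam_to_world"])
E
```

```text
pics
{'time': 0.0, 'joint_pos': array([ 1.07859346e+00,  3.13461765e-01,  1.49839553e+00,  2.59828194e-05,
        1.33100599e+00, -2.23401367e-01]), 'qvel': array([-1.10408458e-03, -4.20490851e-04, -5.71291664e-04, -7.55940633e-05,
        1.75534366e-03, -1.83645616e-03]), 'tau': array([-1.54566747e-03, -4.12267363e+01, -2.59740329e+01, -3.03154884e-04,
        4.20709810e-03,  3.06247819e-05]), 'tcp_pos': array([0.13929584, 0.50589051, 0.19714473]), 'tcp_rot': array([ 1.33999530e-01,  9.90981192e-01, -5.90660919e-04, -2.34316406e-04]), 'wrist_force': array([ 0.27020893, -0.33981534,  0.07691848]), 'ft_torque': array([0.02558107, 0.01741704, 0.00981879]), 'opening': 0.08534425223807693}
scene 453.756806550888 277.27903807074034 207.0560089450781 [[ 0.04906973  0.7793735  -0.62463518  1.38105842]
 [ 0.99870601 -0.02992165  0.04112175 -0.0419241 ]
 [ 0.01335909 -0.62584474 -0.77983325  1.19870105]
 [ 0.          0.          0.          1.        ]]
top 407.82060989178547 279.1804462174756 206.2262147163585 [[ 0.02853446 -0.99901937  0.03385399  0.45026493]
 [-0.99956002 -0.02824283  0.00906163  0.02841419]
 [-0.00809662 -0.03409766 -0.99938571  1.19062827]
 [ 0.          0.          0.          1.        ]]
```

View pics/scene0.png

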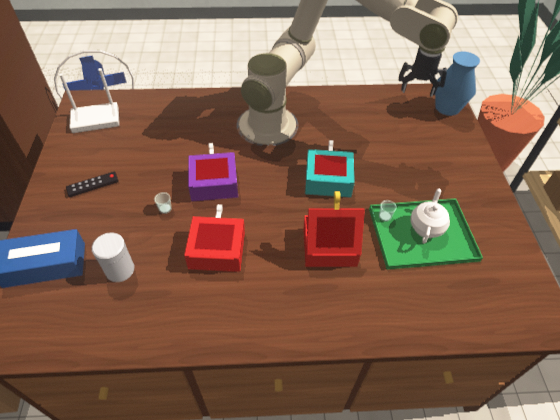

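View pics/top0.png

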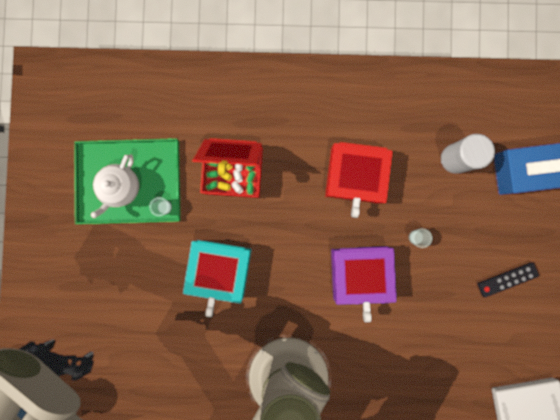

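Candidates in the top view are red with white tab (360,172), turquoise with white tab (217,270), purple with white tab (364,275) and red with raised flap (230,165), which has the yellow tab in the scene view at (337,200). The red ones fit the description, so I'll confirm them in an enlarged crop and measure.

```bash
cat > h.py <<'E'
import numpy as np,cv2
def load(n): return dict(np.load(n))
def world(c):
    d=c["depth"];v,u=np.mgrid[:d.shape[0],:d.shape[1]]
    P=np.stack([(u-c["cx"])/c["fx"]*d,(v-c["cy"])/c["fy"]*d,d],-1)
    return P@c["cam_to_world"][:3,:3].T+c["cam_to_world"][:3,3]
E
python3 - <<'E'
from h import *
t=load("top0.npz");s=load("scene0.npz")
A=cv2.resize(t["frame"][120:330,170:420],None,fx=3,fy=3,interpolation=2)[:,:,::-1]
A=A[:600]
cv2.imwrite("pics/cropt.png",A)
B=cv2.resize(s["frame"][140:280,180:380],None,fx=4,fy=4,interpolation=2)[:,:,::-1]
cv2.imwrite("pics/crops.png",B)
for n,c in(("top",t),("scene",s)):
    W=world(c);h=cv2.cvtColor(c["frame"],cv2.COLOR_RGB2HSV)
    H,S,V=[h[...,i].astype(int) for i in range(3)]
    red=((H<6)|(H>174))&(S>150)&(V>60)
    yel=(H>20)&(H<33)&(S>150)&(V>100)
    wh=(S<60)&(V>150)
    for nm,m in(("red",red),("yel",yel),("wh",wh)):
        k,l,st,ce=cv2.connectedComponentsWithStats(m.astype(np.uint8))
        for i in range(1,k):
            if st[i,4]<12 or st[i,4]>8000: continue
            w=W[l==i]; w=w[(w[:,2]>-.1)]
            if len(w)==0 or not .0<np.median(w[:,0])<.9 or np.median(w[:,2])<0.01: continue
            r=cv2.minAreaRect(w[:,:2].astype(np.float32))
            print(n,nm,st[i],np.median(w,0).round(3),w.min(0).round(3),w.max(0).round(3),np.round(r[0],3),np.round(r[1],3),round(r[2],1))
E
```

```text
top red [ 192  138   71   60 2335] [0.604 0.171 0.099] [ 0.45   0.028 -0.005] [0.686 0.3   1.191] [0.588 0.149] [0.31  0.195] 73.2
top red [ 325  142   68   62 3445] [ 0.587 -0.177  0.076] [ 0.45  -0.288 -0.005] [0.685 0.028 1.191] [ 0.582 -0.123] [0.197 0.35 ] 11.6
top red [ 195  253   42   38 1216] [0.305 0.206 0.076] [0.256 0.028 0.068] [0.45  0.262 1.191] [0.336 0.135] [0.124 0.286] 23.6
top red [ 346  260   39   33 1212] [ 0.306 -0.199  0.077] [ 0.261 -0.252  0.07 ] [0.45  0.028 1.191] [ 0.34  -0.105] [0.326 0.116] 69.8
top red [484 286   6   6  30] [ 0.272 -0.555  0.019] [ 0.265 -0.565  0.015] [0.45  0.028 1.191] [ 0.356 -0.268] [0.621 0.015] 73.8
top yel [217 161  14  19 173] [0.572 0.18  0.211] [ 0.553  0.168 -0.001] [0.603 0.224 0.241] [0.584 0.192] [0.068 0.041] 61.9
top yel [217 182  13   8  77] [0.542 0.198 0.053] [ 0.45   0.028 -0.   ] [0.557 0.222 1.191] [0.507 0.122] [0.218 0.022] 64.8
top wh [ 441  134   53   37 1409] [ 0.641 -0.451  0.134] [ 0.45  -0.573 -0.006] [0.72  0.028 1.191] [ 0.554 -0.283] [0.089 0.65 ] 26.2
top wh [  91  155   45   63 1539] [0.529 0.488 0.09
[... 3401 characters left out ...]
63 0.271] [0.118 1.208] 55.0
scene wh [155 193  16  19 191] [ 0.426 -0.359  0.039] [ 0.345 -0.395 -0.005] [ 1.381 -0.042  1.199] [ 0.865 -0.221] [1.092 0.047] 16.7
scene wh [380 200  13  21 123] [0.497 0.366 0.042] [ 0.403  0.352 -0.003] [0.508 0.391 0.064] [0.455 0.371] [0.034 0.106] 86.9
scene wh [215 204   8  14  75] [ 0.489 -0.166  0.079] [ 0.4   -0.188 -0.004] [ 0.518 -0.158  0.092] [ 0.459 -0.173] [0.118 0.026] 11.0
scene wh [  92  233   42   47 1052] [ 0.657 -0.447  0.133] [ 0.503 -0.568 -0.008] [ 1.381 -0.042  1.199] [ 0.951 -0.311] [1.01  0.087] 27.1
scene wh [  8 242  52  17 485] [ 0.619 -0.699  0.08 ] [ 0.591 -0.773  0.072] [ 1.381 -0.042  1.199] [ 0.958 -0.366] [1.058 0.129] 44.4
```

View pics/cropt.png

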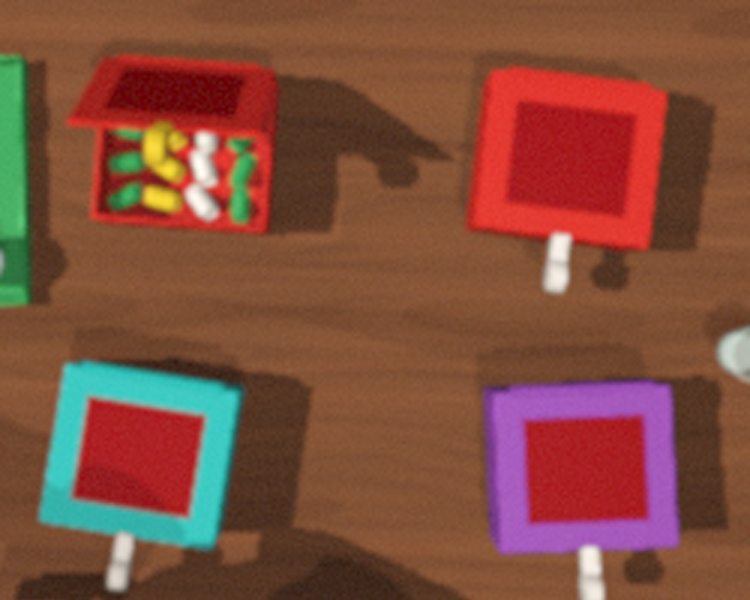

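View pics/crops.png

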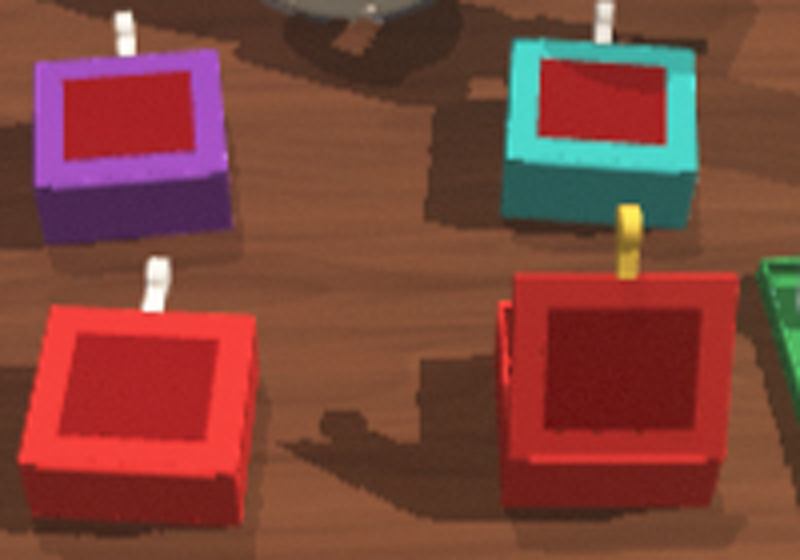

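The crops confirm it. The red box with the white tab is at crop (557,262) and full image (355,208). The red box with the raised flap and yellow tab is at scene crop (628,240), and the sweets inside are loose colour blobs. Next I'll fit the geometry.

```bash
python3 - <<'E'
from h import *
t=load("top0.npz");s=load("scene0.npz")
def fit(c,box,which):
    W=world(c);h=cv2.cvtColor(c["frame"],cv2.COLOR_RGB2HSV)
    H,S,V=[h[...,i].astype(int) for i in range(3)]
    red=((H<6)|(H>174))&(S>120)
    m=red.copy();m[:]=False;u0,v0,u1,v1=box;m[v0:v1,u0:u1]=red[v0:v1,u0:u1]
    w=W[m];
    return w[(c["depth"][m]>.3)]
for n,c,b in(("top",t,(320,135,400,210)),("scene",s,(180,210,250,280))):
    w=fit(c,b,0); w=w[(w[:,2]>.066)&(w[:,2]<.086)]
    r=cv2.minAreaRect(w[:,:2].astype(np.float32)); print(n,"white lid",len(w),np.round(r[0],4),np.round(r[1],3),r[2],np.median(w[:,2]))
# yellow flap from both views
for n,c,b in(("top",t,(190,135,266,165)),("scene",s,(300,205,368,256))):
    w=fit(c,b,0); w=w[(w[:,2]>.095)&(w[:,2]<.25)]
    best=None;rng=np.random.default_rng(0)
    for _ in range(400):
        p=w[rng.choice(len(w),3,replace=False)];nn=np.cross(p[1]-p[0],p[2]-p[0]);L=np.linalg.norm(nn)
        if L<1e-5: continue
        nn/=L;i=abs((w-p[0])@nn)<.004
        if best is None or i.sum()>best.sum():best=i
    q=w[best];ce=q.mean(0);nn=np.linalg.svd(q-ce)[2][2];nn*=np.sign(nn[2])
    # slope: flap direction tab->hinge horizontal
    ax=np.cross(nn,[0,0,1]);ax/=np.linalg.norm(ax); 
    a=np.arccos(nn[2]);g=np.array([nn[0],nn[1]])/np.hypot(nn[0],nn[1])
    d=(q-ce)@ax
    up=np.cross(ax,nn);up*=np.sign(up[2]);e=(q-ce)@up
    print(n,len(w),best.sum(),"angle",a,"n",nn,"hinge dir yaw",np.degrees(np.arctan2(g[1],g[0])),"c",ce)
    lo,hi=np.percentile(d,[1,99]);mid=ce+ax*(lo+hi)/2;print("width",hi-lo,"len",np.percentile(e,[1,99]))
    # point on top-surface at z=.076
    k=(.076-mid[2])/up[2];print("line at z=.076",mid+k*up,"top edge",mid+up*np.percentile(e,99))
E
```

```text
top white lid 3159 [ 0.5886 -0.1809] [0.161 0.151] 84.3506851196289 0.07634440697507827
scene white lid 2219 [ 0.5907 -0.177 ] [0.162 0.155] 84.92321014404297 0.07532367170040333
top 1181 1178 angle 1.0020335329873213 n [ 0.84189075 -0.03377489  0.53859003] hinge dir yaw -2.29735461514402 c [0.61774925 0.17318086 0.15020394]
width 0.15608836844058202 len [-0.0629662   0.05512761]
line at z=.076 [0.66513128 0.17095983 0.076     ] top edge [0.58806911 0.1740514  0.1966527 ]
scene 2129 1910 angle 1.0103080760708465 n [ 0.84629798 -0.03437107  0.53159981] hinge dir yaw -2.325700250774066 c [0.62118648 0.17554935 0.14648152]
width 0.15654911418264902 len [-0.05953     0.05775901]
line at z=.076 [0.6654169  0.17450646 0.076     ] top edge [0.59053764 0.17754756 0.19540315]
```

```bash
cat >> h.py <<'E'
from scipy.spatial.transform import Rotation as R
def shift(target,yaw_jaw_deg=None,tilt=0.0):
    """target TCP; jaw axis world yaw; tilt: tool leaning about jaw axis (deg): tips towards +x(box) when positive"""
    from bench import manip
    o=manip.observe();r=R.from_quat(o["tcp_rot"]);sh=r.inv().apply(np.array(target)-o["tcp_pos"])
    out=np.zeros(3)
    if yaw_jaw_deg is not None:
        a=np.radians(yaw_jaw_deg);y=np.array([np.cos(a),np.sin(a),0]);ax=np.array([np.sin(a),-np.cos(a),0]) # box +x
        t=np.radians(tilt);z=np.array([0,0,-1])*np.cos(t)+ax*np.sin(t)
        x=np.cross(y,z);T=R.from_matrix(np.stack([x,y,z],1))
        out=(r.inv()*T).as_rotvec(degrees=True)
    print("t",round(o["time"],2),"tcp",o["tcp_pos"].round(4),"F",o["wrist_force"].round(2),"open",round(o["opening"],4))
    print("shift",sh.round(4),"rot",out.round(2))
E
python3 -c "
from h import *
shift([.565,.177,.285],87.7)"
```

```text
t 0.1 tcp [0.1393 0.5059 0.1972] F [-0.35  1.02  0.69] open 0.0853
shift [-0.4977 -0.2042 -0.0877] rot [ -0.06  -0.02 -13.1 ]
```

```bash
python3 -m handwheel '[[[0,0,-0.05,0,0,0,1],[0,0,-0.1,0,0,0,1],[-0.498,-0.204,-0.09,0,0,-13,1],[-0.498,-0.204,-0.09,0,0,-13,1],[-0.498,-0.204,-0.09,0,0,-13,1],[-0.498,-0.204,-0.09,0,0,-13,1],[-0.498,-0.204,-0.09,0,0,-13,1],[-0.498,-0.204,-0.09,0,0,-13,1]]]' 30; python3 -c "
from h import *
shift([.565,.177,.285],87.7)"
```

```text
time: 0.9
tcp_pos: [0.3735, 0.3247, 0.2916]
tcp_rot: [0.021, 1.0, -0.001, -0.0]
wrist_force: [0.7, 1.0, -0.4]
opening: -0.0003
t 0.9 tcp [0.3735 0.3247 0.2916] F [ 0.73  0.96 -0.38] open -0.0003
shift [-0.1975 -0.1395  0.0066] rot [-0.06 -0.05 -0.1 ]
```

```bash
python3 -m handwheel '[[[-0.197,-0.139,0.007,0,0,0,1],[-0.197,-0.139,0.007,0,0,0,1],[-0.197,-0.139,0.007,0,0,0,1],[-0.197,-0.139,0.007,0,0,0,1],[-0.197,-0.139,0.007,0,0,0,1],[-0.197,-0.139,0.007,0,0,0,1],[-0.197,-0.139,0.007,0,0,0,1]]]'; python3 - <<'E'
from h import *
from bench import manip
c=manip.camera("scene");cv2.imwrite("pics/s1.png",cv2.resize(c["frame"][120:270,230:430],None,fx=4,fy=4)[:,:,::-1])
for a in (.95,.85,.75,.65,.5,.35,.2,.1,0):
    ax=np.array([np.cos(np.radians(-2.3)),np.sin(np.radians(-2.3))])
    p=np.array([.665,.173])-.18*np.cos(a)*ax; print(a,p.round(4),round(.073+.18*np.sin(a)+.015,4))
shift([.568,.177,.243],87.7)
E
```

```text
time: 1.6
tcp_pos: [0.5646, 0.1771, 0.2838]
tcp_rot: [0.022, 1.0, -0.001, -0.001]
wrist_force: [-0.0, -0.5, 0.7]
opening: -0.0
0.95 [0.5604 0.1772] 0.2344
0.85 [0.5463 0.1778] 0.2232
0.75 [0.5334 0.1783] 0.2107
0.65 [0.5218 0.1788] 0.1969
0.5 [0.5072 0.1793] 0.1743
0.35 [0.496  0.1798] 0.1497
0.2 [0.4887 0.1801] 0.1238
0.1 [0.486  0.1802] 0.106
0 [0.4851 0.1802] 0.088
t 1.65 tcp [0.5641 0.1779 0.2844] F [0.25 0.8  0.59] open -0.0004
shift [-0.004  -0.0007  0.0414] rot [-0.05 -0.09 -0.1 ]
```

View pics/s1.png

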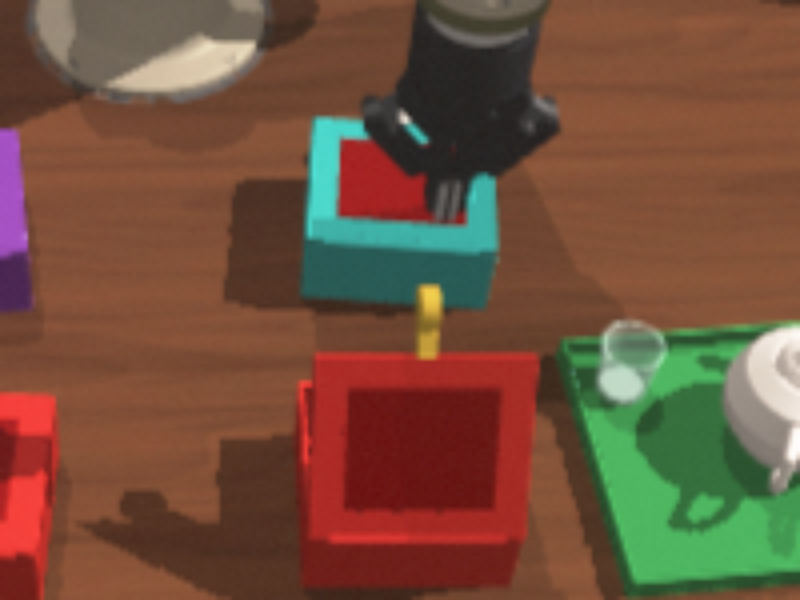

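The shut fingers hang above the tab (fingers at crop (447,215), tab at (429,300)). I'll check the lateral offset with rays.

```bash
python3 - <<'E'
from h import *
s=load("scene0.npz");t=load("top0.npz")
def proj(c,p):
    q=np.linalg.inv(c["cam_to_world"])@np.r_[p,1];return (q[0]/q[2]*c["fx"]+c["cx"],q[1]/q[2]*c["fy"]+c["cy"])
print("tip proj",proj(s,[.564,.178,.284]),"tab proj",proj(s,[.569,.177,.225]), "top tab",proj(t,[.569,.177,.225]))
W=world(s);h=cv2.cvtColor(s["frame"],cv2.COLOR_RGB2HSV)
m=(h[...,0]>18)&(h[...,0]<33)&(h[...,1]>120)&(W[...,2]>.18)&(W[...,2]<.3)
v,u=np.where(m);print(u.min(),u.max(),v.min(),v.max(),u.mean(),np.median(W[m],0),[ (r,u[v==r].mean().round(1)) for r in np.unique(v)])
E
```

```text
tip proj (np.float64(338.8710721741107), np.float64(180.95326720626966)) tab proj (np.float64(336.2538445881875), np.float64(196.36217575852314)) top tab (np.float64(221.47286160873466), np.float64(168.4492877222757))
334 340 192 208 336.54639175257734 [0.58094363 0.1766719  0.22412415] [(np.int64(192), np.float64(337.0)), (np.int64(193), np.float64(336.5)), (np.int64(194), np.float64(336.5)), (np.int64(195), np.float64(336.5)), (np.int64(196), np.float64(337.0)), (np.int64(197), np.float64(337.0)), (np.int64(198), np.float64(336.5)), (np.int64(199), np.float64(336.5)), (np.int64(200), np.float64(337.0)), (np.int64(201), np.float64(336.5)), (np.int64(202), np.float64(336.5)), (np.int64(203), np.float64(336.5)), (np.int64(204), np.float64(336.5)), (np.int64(205), np.float64(336.0)), (np.int64(206), np.float64(336.0)), (np.int64(207), np.float64(336.0)), (np.int64(208), np.float64(336.5))]
```

```bash
python3 -m handwheel '[[[-0.002,0,0.03,0,0,0,1],[0,0,0.044,0,0,0,1],[0.004,0,0.05,0,0,0,1],[0.01,0,0.056,0,0,0,1],[0.018,0,0.061,0,0,0,1],[0.031,0,0.074,0,0,0,1],[0.042,0,0.0875,0,0,0,1],[0.042,0,0.0875,0,0,0,1]]]'; python3 - <<'E'
from h import *
from bench import manip
c=manip.camera("scene");cv2.imwrite("pics/s2.png",cv2.resize(c["frame"][120:270,230:430],None,fx=4,fy=4)[:,:,::-1])
shift([.4851,.1802,.086],87.7)
E
```

```text
time: 2.45
tcp_pos: [0.5202, 0.1803, 0.1967]
tcp_rot: [0.02, 1.0, -0.001, -0.002]
wrist_force: [0.3, 0.3, -0.2]
opening: 0.0001
t 2.5 tcp [0.5215 0.1802 0.1978] F [ 0.   -0.76 -0.5 ] open -0.0001
shift [ 0.0362 -0.0014  0.1118] rot [-0.05 -0.06 -0.02]
```

View pics/s2.png

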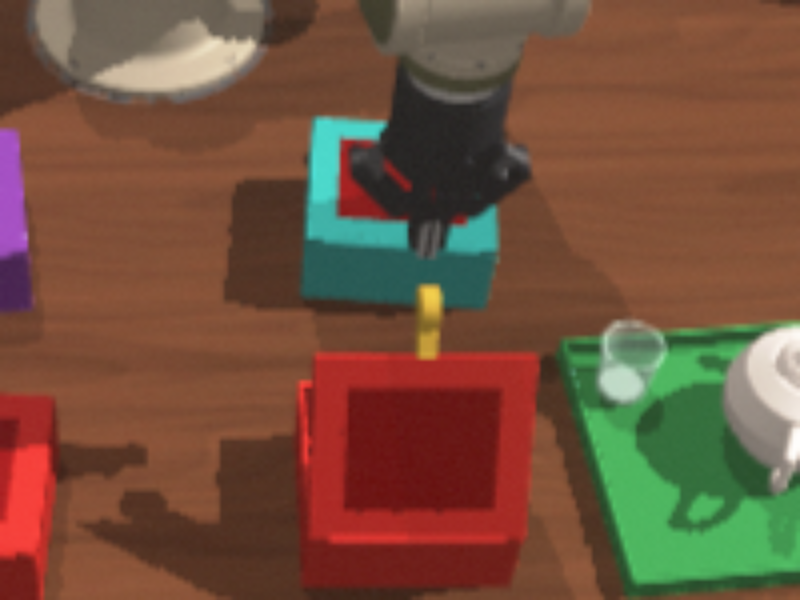

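The tab did not move: the fingers (crop (428,240)) slid down the front of the disc, because at this angle the tab's travel is mostly along -x. I'll go back up, open, and grip the tab across its thickness as intended.

```bash
python3 -m handwheel '[[[0,0,-0.05,0,0,0,1],[0,0,-0.09,0,0,0,0.3],[-0.047,-0.001,-0.09,0,0,0,0],[-0.047,-0.001,-0.09,0,0,0,0],[-0.047,-0.001,-0.09,0,0,0,0],[-0.047,-0.001,-0.09,0,0,0,0]]]' 25; python3 - <<'E'
from h import *
from bench import manip
c=manip.camera("top");cv2.imwrite("pics/t3.png",cv2.resize(c["frame"][100:250,150:350],None,fx=4,fy=4)[:,:,::-1])
shift([.569,.177,.206],87.7)
E
```

```text
time: 3.1
tcp_pos: [0.5681, 0.1776, 0.2884]
tcp_rot: [0.02, 1.0, -0.0, -0.0]
wrist_force: [-0.6, -0.6, -0.1]
opening: 0.0723
t 3.15 tcp [0.568  0.1776 0.2886] F [ 0.21 -0.56 -0.06] open 0.0791
shift [-0.001  -0.0005  0.0826] rot [-0.04 -0.01  0.  ]
```

View pics/t3.png

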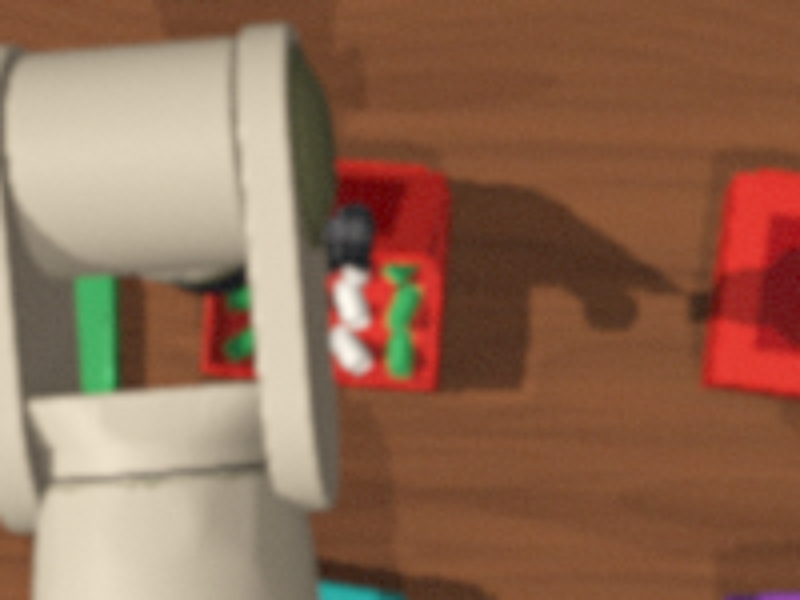

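The top view is mostly blocked by the arm, with one finger visible at crop (350,230) and the flap still up. I'll descend and close on the tab.

```bash
python3 -m handwheel '[[[0,0,0.04,0,0,0,0],[0,0,0.08,0,0,0,0],[0,0,0.08,0,0,0,0],[0,0,0.08,0,0,0,1],[0,0,0.08,0,0,0,1],[0,0,0.08,0,0,0,1],[0,0,0.08,0,0,0,1],[0,0,0.08,0,0,0,1]]]' 25; python3 - <<'E'
from h import *
from bench import manip
c=manip.camera("scene");cv2.imwrite("pics/s3.png",cv2.resize(c["frame"][120:270,230:430],None,fx=4,fy=4)[:,:,::-1])
shift([.569,.177,.206],87.7)
E
```

```text
time: 3.95
tcp_pos: [0.5682, 0.1776, 0.2092]
tcp_rot: [0.02, 1.0, -0.0, 0.0]
wrist_force: [0.6, 0.3, 0.7]
opening: 0.0123
t 4.0 tcp [0.5681 0.1776 0.209 ] F [ 0.31  0.   -0.28] open 0.0048
shift [-0.0009 -0.0006  0.003 ] rot [-0.03  0.03  0.  ]
```

View pics/s3.png

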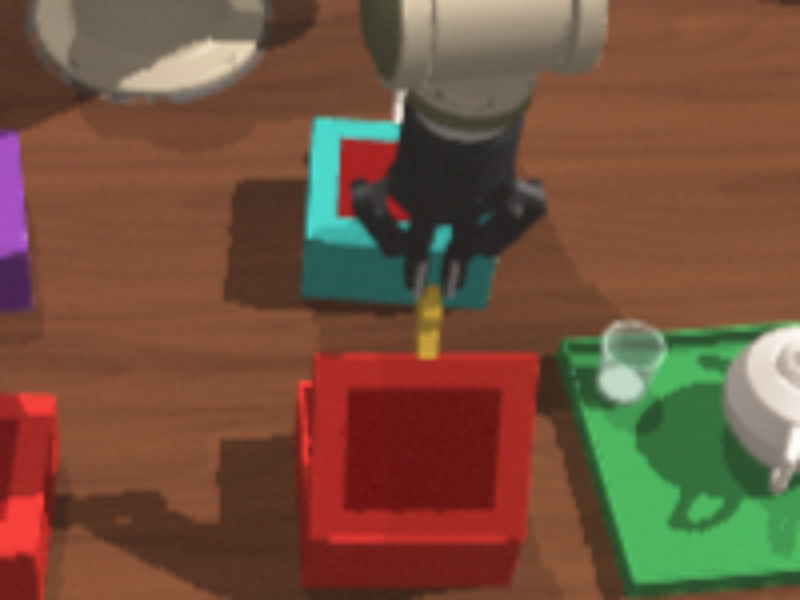

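```bash
python3 - <<'E'
from h import *
from bench import manip
s=manip.camera("scene")
def proj(c,p):
    q=np.linalg.inv(c["cam_to_world"])@np.r_[p,1];return np.round([q[0]/q[2]*c["fx"]+c["cx"],q[1]/q[2]*c["fy"]+c["cy"]],1)
for p in([.5681,.1776,.209],[.5215,.1802,.1978],[.564,.178,.284],[.5681,.1776,.228],[.569,.177,.225]):print(p,proj(s,p))
print(manip.observe()["opening"],manip.observe()["tcp_pos"])
W=world(s);h=cv2.cvtColor(s["frame"],cv2.COLOR_RGB2HSV)
np.set_printoptions(suppress=True,linewidth=200)
for v in range(176,212,2): print(v,W[v,337].round(3),h[v,337])
cv2.imwrite("pics/s3b.png",cv2.resize(s["frame"][165:225,300:380],None,fx=10,fy=10,interpolation=cv2.INTER_NEAREST)[:,:,::-1])
E
```

```text
[0.5681, 0.1776, 0.209] [335.8 199.7]
[0.5215, 0.1802, 0.1978] [334.2 189.9]
[0.564, 0.178, 0.284] [338.9 181. ]
[0.5681, 0.1776, 0.228] [336.5 195.4]
[0.569, 0.177, 0.225] [336.3 196.4]
0.0002685643681612595 [0.56805235 0.17758229 0.20882604]
176 [0.583 0.166 0.325] [12 33 39]
178 [0.585 0.166 0.319] [ 0 26 40]
180 [0.586 0.167 0.313] [23 26 39]
182 [0.578 0.17  0.296] [45 13 40]
184 [0.581 0.17  0.29 ] [ 0 12 41]
186 [0.577 0.172 0.278] [ 5 19 81]
188 [0.581 0.172 0.275] [24 14 88]
190 [0.578 0.174 0.262] [53 13 77]
192 [0.58  0.174 0.256] [ 19 105  90]
194 [0.582 0.175 0.25 ] [ 21 161 119]
196 [0.577 0.177 0.236] [ 21 173 149]
198 [0.581 0.177 0.232] [ 21 177 190]
200 [0.584 0.177 0.228] [ 21 178 139]
202 [0.581 0.179 0.214] [ 21 175 140]
204 [0.584 0.179 0.209] [ 21 180 196]
206 [0.588 0.179 0.205] [ 21 181 197]
208 [0.591 0.179 0.2  ] [ 21 180 208]
210 [0.592 0.18  0.192] [  2 200 166]
```

View pics/s3b.png

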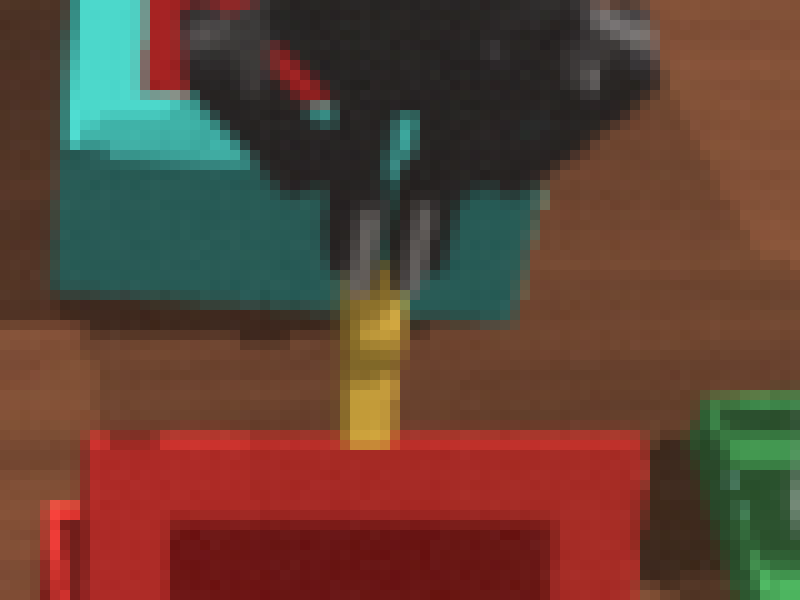

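```bash
python3 - <<'E'
from h import *
from bench import manip
s=manip.camera("scene");np.savez("s4.npz",**s)
print(manip.observe()["opening"],manip.observe()["tcp_pos"],manip.observe()["time"])
W=world(s)
for v in range(184,212,2): print(v,[W[v,u].round(3).tolist()+s["frame"][v,u].tolist() for u in (335,338,341)])
cv2.imwrite("pics/s4.png",cv2.resize(s["frame"][165:225,300:380],None,fx=10,fy=10,interpolation=cv2.INTER_NEAREST)[:,:,::-1])
E
```

```text
6.379612701190849e-05 [0.56801835 0.17760104 0.20871806] 4.1
184 [[0.576, 0.166, 0.286, 39, 36, 36], [0.58, 0.173, 0.29, 40, 36, 34], [0.582, 0.18, 0.292, 45, 42, 40]]
186 [[0.574, 0.167, 0.275, 38, 35, 32], [0.579, 0.174, 0.28, 81, 77, 76], [0.579, 0.182, 0.28, 93, 88, 86]]
188 [[0.576, 0.168, 0.269, 41, 37, 34], [0.579, 0.175, 0.272, 92, 89, 86], [0.578, 0.184, 0.271, 95, 90, 88]]
190 [[0.572, 0.169, 0.257, 47, 42, 41], [0.58, 0.176, 0.265, 77, 73, 71], [0.579, 0.184, 0.264, 84, 80, 78]]
192 [[0.575, 0.17, 0.251, 84, 73, 53], [0.58, 0.177, 0.256, 54, 49, 48], [0.58, 0.185, 0.256, 61, 79, 74]]
194 [[0.573, 0.171, 0.24, 125, 101, 49], [0.583, 0.177, 0.251, 119, 96, 50], [0.383, 0.242, 0.014, 46, 91, 87]]
196 [[0.574, 0.172, 0.232, 127, 101, 41], [0.577, 0.179, 0.236, 230, 190, 71], [0.392, 0.241, 0.014, 49, 77, 72]]
198 [[0.578, 0.172, 0.229, 140, 112, 42], [0.579, 0.18, 0.23, 194, 156, 59], [0.389, 0.243, -0.001, 84, 51, 35]]
200 [[0.583, 0.172, 0.226, 129, 103, 41], [0.582, 0.18, 0.224, 142, 113, 42], [0.398, 0.242, -0.001, 107, 66, 45]]
202 [[0.584, 0.172, 0.219, 137, 109, 44], [0.583, 0.181, 0.216, 162, 128, 49], [0.404, 0.242, -0.004, 108, 67, 46]]
204 [[0.585, 0.173, 0.211, 193, 155, 57], [0.582, 0.182, 0.207, 195, 154, 59], [0.412, 0.24, -0.004, 104, 65, 46]]
206 [[0.587, 0.173, 0.204, 193, 154, 56], [0.586, 0.182, 0.202, 192, 151, 58], [0.425, 0.238, -0.0, 104, 64, 45]]
208 [[0.588, 0.174, 0.197, 203, 162, 59], [0.593, 0.181, 0.202, 205, 156, 60], [0.438, 0.236, 0.005, 161, 54, 44]]
210 [[0.592, 0.174, 0.192, 166, 41, 37], [0.592, 0.183, 0.192, 166, 41, 38], [0.59, 0.192, 0.189, 165, 41, 36]]
```

View pics/s4.png

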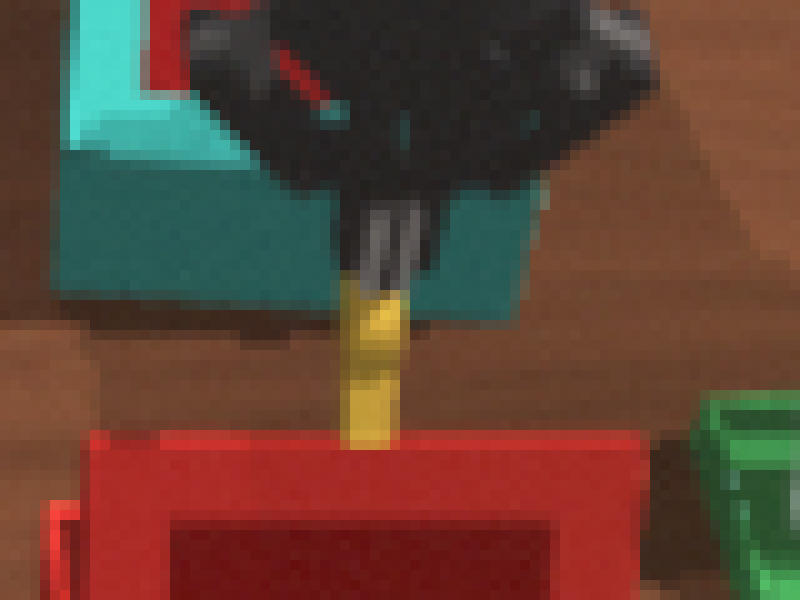

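```bash
python3 - <<'E'
from h import *
s=load("scene0.npz");W=world(s)
m=np.zeros(s["depth"].shape,bool);m[60:110,395:455]=True
m&=(s["depth"]>.3)&(abs(W[...,0]-.139)<.08)&(abs(W[...,1]-.506)<.09)&(W[...,2]>.15)
v,u=np.where(m)
for r in range(66,104,2): 
    k=v==r; print(r,k.sum(),W[r,u[k]][:,2].round(3)[::3])
cv2.imwrite("pics/s0c.png",cv2.resize(s["frame"][50:110,390:470],None,fx=10,fy=10,interpolation=cv2.INTER_NEAREST)[:,:,::-1])
E
```

```text
66 36 [0.334 0.348 0.344 0.343 0.348 0.366 0.371 0.375 0.372 0.377 0.376 0.371]
68 39 [0.331 0.344 0.338 0.34  0.345 0.343 0.361 0.366 0.368 0.372 0.367 0.365
 0.352]
70 44 [0.318 0.336 0.333 0.333 0.341 0.339 0.342 0.36  0.366 0.359 0.347 0.347
 0.344 0.349 0.352]
72 42 [0.308 0.331 0.313 0.332 0.335 0.339 0.336 0.335 0.337 0.338 0.341 0.336
 0.339 0.349]
74 40 [0.299 0.316 0.309 0.32  0.33  0.333 0.328 0.331 0.336 0.332 0.333 0.335
 0.341 0.343]
76 39 [0.298 0.314 0.302 0.309 0.322 0.32  0.323 0.323 0.322 0.327 0.327 0.311
 0.327]
78 42 [0.304 0.306 0.294 0.306 0.314 0.313 0.308 0.311 0.313 0.316 0.324 0.32
 0.307 0.326]
80 35 [0.294 0.292 0.296 0.301 0.301 0.305 0.304 0.31  0.313 0.313 0.314 0.32 ]
82 21 [0.284 0.293 0.292 0.307 0.295 0.299 0.311]
84 18 [0.269 0.281 0.295 0.299 0.294 0.301]
86 16 [0.266 0.275 0.288 0.29  0.29  0.294]
88 10 [0.265 0.267 0.281 0.28 ]
90 11 [0.25  0.257 0.272 0.272]
92 7 [0.25  0.264 0.264]
94 5 [0.245 0.26 ]
96 3 [0.246]
98 0 []
100 0 []
102 0 []
```

View pics/s0c.png

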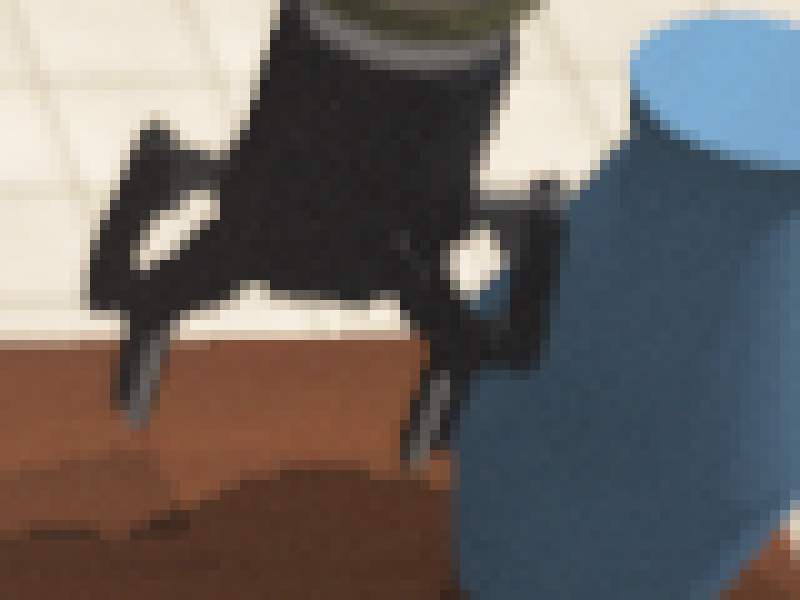

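```bash
python3 - <<'E'
from h import *
s=load("scene0.npz")
def proj(c,p):
    q=np.linalg.inv(c["cam_to_world"])@np.r_[p,1];return np.round([q[0]/q[2]*c["fx"]+c["cx"],q[1]/q[2]*c["fy"]+c["cy"]],1)
for d in(0,.01,.02,.03,.04): print(d,proj(s,[.575,.178,.2844+d]),proj(s,[.5325,.18,.1978+d]),proj(s,[.579,.178,.2087+d]))
for f in("s1","s2"):
    a=cv2.imread(f"pics/{f}.png"); 
    g=a[:, 440 if f=="s1" else 428][:,1]; print(f,[(i/4+120, int(g[i])) for i in range(180,280,4)])
E
```

```text
0 [339.4 183.9] [334.6 192.8] [336.4 202.8]
0.01 [339.9 181.4] [335.  190.5] [336.8 200.5]
0.02 [340.3 178.9] [335.3 188.2] [337.2 198.2]
0.03 [340.8 176.3] [335.7 185.9] [337.6 195.9]
0.04 [341.3 173.8] [336.1 183.6] [338.1 193.6]
s1 [(165.0, 45), (166.0, 61), (167.0, 76), (168.0, 84), (169.0, 86), (170.0, 88), (171.0, 89), (172.0, 90), (173.0, 92), (174.0, 85), (175.0, 71), (176.0, 108), (177.0, 161), (178.0, 178), (179.0, 178), (180.0, 178), (181.0, 176), (182.0, 157), (183.0, 115), (184.0, 92), (185.0, 90), (186.0, 91), (187.0, 92), (188.0, 90), (189.0, 91)]
s2 [(165.0, 38), (166.0, 38), (167.0, 37), (168.0, 38), (169.0, 38), (170.0, 36), (171.0, 36), (172.0, 36), (173.0, 36), (174.0, 35), (175.0, 47), (176.0, 69), (177.0, 74), (178.0, 70), (179.0, 68), (180.0, 65), (181.0, 64), (182.0, 66), (183.0, 68), (184.0, 80), (185.0, 89), (186.0, 91), (187.0, 91), (188.0, 91), (189.0, 92)]
```

Depth on the fingers (s4: finger tips end at v≈193, z≈0.25) shows the real tips sit about 35 mm behind the reported TCP along the tool axis. That also explains the first miss. From here on I'll correct for it by aiming 35 mm deeper.

```bash
python3 -m handwheel '[[[0,0,-0.03,0,0,0,0],[0,0,-0.03,0,0,0,0],[0,0,-0.03,0,0,0,0],[0,0,-0.03,0,0,0,0],[0,0,-0.03,0,0,0,0],[0,0,0,0,0,0,0],[0,0,0.038,0,0,0,0],[0,0,0.038,0,0,0,0]]]' 25;  python3 -m handwheel '[[[0,0,0.001,0,0,0,1],[0,0,0.001,0,0,0,1],[0,0,0.001,0,0,0,1],[0,0,0.001,0,0,0,1],[0,0,0.001,0,0,0,1],[0,0,0.001,0,0,0,1],[0,0,0.001,0,0,0,1]]]' 25; python3 - <<'E'
from h import *
from bench import manip
s=manip.camera("scene");np.savez("s5.npz",**s)
shift([.5681,.1776,.17],87.7)
cv2.imwrite("pics/s5.png",cv2.resize(s["frame"][165:225,300:380],None,fx=10,fy=10,interpolation=cv2.INTER_NEAREST)[:,:,::-1])
E
```

```text
time: 4.9
tcp_pos: [0.5655, 0.1772, 0.1658]
tcp_rot: [0.02, 1.0, -0.001, -0.005]
wrist_force: [0.2, 0.8, -0.1]
opening: 0.0854
time: 5.6
tcp_pos: [0.5657, 0.1774, 0.1655]
tcp_rot: [0.02, 1.0, -0.001, -0.004]
wrist_force: [-1.2, 0.9, 5.5]
opening: 0.0138
t 5.65 tcp [0.5656 0.1774 0.1655] F [-2.29  1.49  4.64] open 0.0138
shift [-0.0024  0.0003 -0.0045] rot [-0.1 -0.5  0. ]
```

View pics/s5.png

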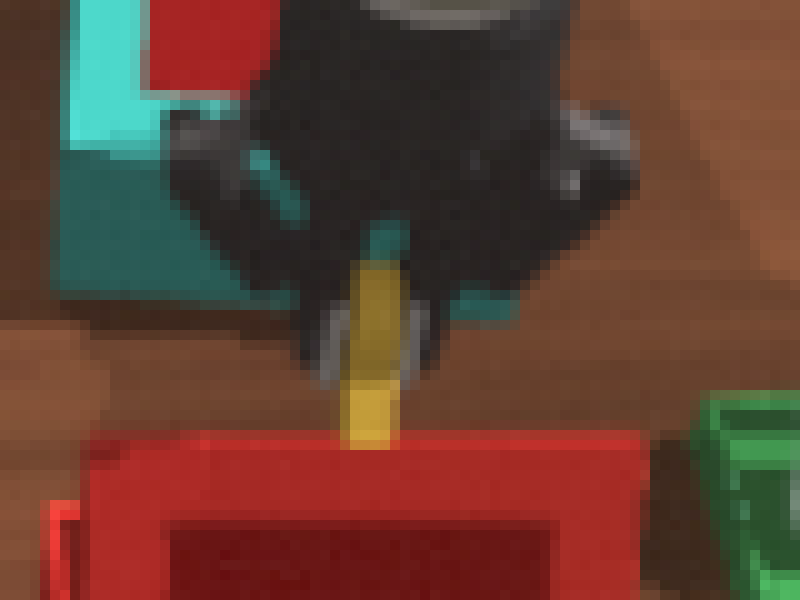

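Gripped: opening 13.8 mm, with the tab between the pads at crop (375,330). Now I'll lead it along the arc.

```bash
python3 -m handwheel '[[[0.0155,0,0.011,0,0,0,1],[0.029,0,0.023,0,0,0,1],[0.041,0,0.036,0,0,0,1],[0.052,0,0.0505,0,0,0,1],[0.0615,0,0.0655,0,0,0,1],[0.0695,0,0.082,0,0,0,1],[0.0695,0,0.082,0,0,0,1]]]' 25; python3 - <<'E'
from h import *
from bench import manip
s=manip.camera("scene")
shift([.4851,.1802,.0165],87.7)
cv2.imwrite("pics/s6.png",cv2.resize(s["frame"][130:280,270:410],None,fx=4,fy=4,interpolation=cv2.INTER_NEAREST)[:,:,::-1])
E
```

```text
time: 6.35
tcp_pos: [0.4948, 0.1802, 0.0826]
tcp_rot: [0.02, 1.0, -0.001, -0.005]
wrist_force: [2.4, 2.4, -2.4]
opening: 0.014
t 6.4 tcp [0.4951 0.1802 0.0833] F [ 3.17  2.51 -3.18] open 0.0137
shift [ 0.0093 -0.0003  0.0669] rot [-0.09 -0.57  0.  ]
```

View pics/s6.png

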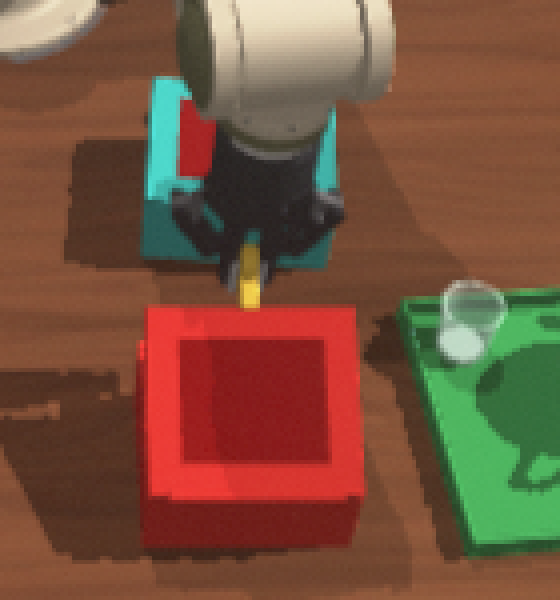

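The flap is following at about 0.4 rad, with the tab still in the grip. Continuing to shut.

```bash
python3 -m handwheel '[[[0.006,0,0.017,0,0,0,1],[0.0105,0,0.034,0,0,0,1],[0.013,0,0.052,0,0,0,1],[0.014,0,0.062,0,0,0,1],[0.014,0,0.068,0,0,0,1],[0.014,0,0.071,0,0,0,1],[0.014,0,0.071,0,0,0,1]]]' 25; cat > fl.py <<'E'
from h import *
from bench import manip
def flap(c,yc,xr=(.5,.70),zlo=.06):
    W=world(c);h=cv2.cvtColor(c["frame"],cv2.COLOR_RGB2HSV)
    H,S=h[...,0].astype(int),h[...,1].astype(int)
    m=((H<6)|(H>174))&(S>120)&(abs(W[...,1]-yc)<.07)&(W[...,0]>xr[0])&(W[...,0]<xr[1])&(W[...,2]>zlo)&(W[...,2]<.3)
    w=W[m];best=None;rng=np.random.default_rng(0)
    for _ in range(300):
        p=w[rng.choice(len(w),3,replace=False)];n=np.cross(p[1]-p[0],p[2]-p[0]);L=np.linalg.norm(n)
        if L<1e-5: continue
        i=abs((w-p[0])@(n/L))<.004
        if best is None or i.sum()>best.sum():best=i
    q=w[best];n=np.linalg.svd(q-q.mean(0),full_matrices=False)[2][2];n*=np.sign(n[2])
    return np.arctan2(n[0],n[2]).round(3),q.mean(0).round(4),len(w),best.sum()
E
python3 - <<'E'
from fl import *
s=manip.camera("scene")
print("yellow",flap(s,.173),"white",flap(s,-.179))
shift([.4851,.1802,.0165],87.7)
cv2.imwrite("pics/s7.png",cv2.resize(s["frame"][130:280,270:410],None,fx=4,fy=4,interpolation=cv2.INTER_NEAREST)[:,:,::-1])
E
```

```text
time: 7.1
tcp_pos: [0.4808, 0.1808, 0.0126]
tcp_rot: [0.02, 1.0, -0.001, -0.005]
wrist_force: [3.2, 2.6, -0.9]
opening: 0.0137
yellow (np.float64(0.004), array([0.5958, 0.1729, 0.0764]), 1911, np.int64(1706)) white (np.float64(-0.0), array([ 0.5943, -0.1787,  0.0753]), 1986, np.int64(1757))
t 7.15 tcp [0.4808 0.1808 0.0127] F [ 3.52  3.21 -0.91] open 0.0136
shift [-0.0043 -0.0005 -0.0038] rot [-0.07 -0.52 -0.  ]
```

View pics/s7.png

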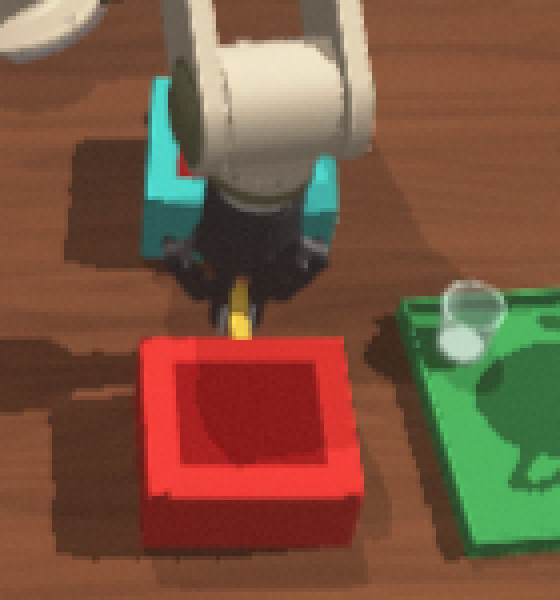

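Yellow flap measures 0.004 rad (white reference 0.000), so it is shut. The image shows it level, with the tab gripped at crop (240,310). I'll press slightly, release and rise.

```bash
python3 -m handwheel '[[[0,0,0.003,0,0,0,1],[0,0,0.004,0,0,0,1],[0,0,0.004,0,0,0,0],[0,0,0.004,0,0,0,0],[0,0,0.004,0,0,0,0],[0,0,0.004,0,0,0,0],[0,0,-0.02,0,0,0,0],[0,0,-0.06,0,0,0,0]]]' 25; python3 -m handwheel '[[[0,0,-0.05,0,0,0,0],[0,0,-0.10,0,0,0,0],[0,0,-0.14,0,0,0,0],[0,0,-0.14,0,0,0,0]]]'; python3 - <<'E'
from fl import *
s=manip.camera("scene");t=manip.camera("top");np.savez("t8.npz",**t)
print("yellow",flap(s,.173),"white",flap(s,-.179),flap(t,-.179))
for c in(s,t):
    W=world(c);h=cv2.cvtColor(c["frame"],cv2.COLOR_RGB2HSV)
    m=(h[...,1]<60)&(h[...,2]>140)&(abs(W[...,0]-.49)<.035)&(abs(W[...,1]+.17)<.03)&(W[...,2]>.055)&(W[...,2]<.11)
    w=W[m];print(m.sum(),w.mean(0),w.min(0),w.max(0),"high part",w[w[:,2]>.08].mean(0))
shift([.4825,-.169,.16],84.6)
cv2.imwrite("pics/s8.png",s["frame"][:,:,::-1])
E
```

```text
time: 7.95
tcp_pos: [0.4797, 0.1805, 0.0715]
tcp_rot: [0.02, 1.0, -0.001, -0.007]
wrist_force: [0.6, 1.3, 0.4]
opening: 0.0853
time: 8.35
tcp_pos: [0.4838, 0.181, 0.2168]
tcp_rot: [0.02, 1.0, -0.0, -0.003]
wrist_force: [1.3, 0.7, -0.2]
opening: 0.0851
yellow (np.float64(-0.001), array([0.596 , 0.1732, 0.076 ]), 1906, np.int64(1668)) white (np.float64(-0.004), array([ 0.5943, -0.1787,  0.0754]), 1978, np.int64(1764)) (np.float64(0.003), array([ 0.5877, -0.179 ,  0.0763]), 2799, np.int64(2584))
56 [ 0.49501211 -0.16754698  0.08164237] [ 0.47221106 -0.17529086  0.07248303] [ 0.51772032 -0.15935837  0.09074522] high part [ 0.48745833 -0.16660269  0.08597074]
96 [ 0.49080534 -0.16961517  0.08172813] [ 0.4669602  -0.17913552  0.07406869] [ 0.51620147 -0.16215433  0.09008259] high part [ 0.48149647 -0.16882615  0.08526204]
t 8.45 tcp [0.4817 0.1807 0.2114] F [ 1.01  0.01 -1.03] open 0.0854
shift [-0.0157 -0.3492  0.052 ] rot [-0.16 -0.82  3.09]
```

View pics/s8.png

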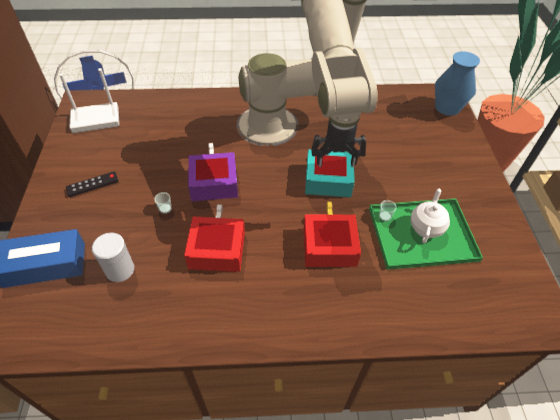

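The yellow flap is shut at 0.00 rad and nothing else has moved. In the scene view the white tab is at (219,211). Moving above it.

```bash
python3 -m handwheel '[[[-0.016,-0.349,0.01,0,-0.8,3.1,0],[-0.016,-0.349,0.01,0,-0.8,3.1,0],[-0.016,-0.349,0.02,0,-0.8,3.1,0],[-0.016,-0.349,0.03,0,-0.8,3.1,0],[-0.016,-0.349,0.04,0,-0.8,3.1,0],[-0.016,-0.349,0.05,0,-0.8,3.1,0],[-0.016,-0.349,0.05,0,-0.8,3.1,0],[-0.016,-0.349,0.05,0,-0.8,3.1,0]]]' 25;python3 -c "
from h import *
shift([.482,-.168,.016],84.6)"
```

```text
time: 9.25
tcp_pos: [0.4809, -0.1724, 0.1582]
tcp_rot: [0.05, 0.999, -0.0, -0.003]
wrist_force: [0.6, 0.6, 0.5]
opening: 0.0855
t 9.25 tcp [ 0.4809 -0.1724  0.1582] F [0.64 0.61 0.48] open 0.0855
shift [-0.0015  0.0046  0.1422] rot [-0.05 -0.35 -0.3 ]
```

```bash
python3 -m handwheel '[[[-0.0015,0.0045,0.04,0,-0.3,-0.3,0],[-0.0015,0.0045,0.08,0,-0.3,-0.3,0],[-0.0015,0.0045,0.12,0,-0.3,-0.3,0],[-0.0015,0.0045,0.14,0,-0.3,-0.3,0],[-0.0015,0.0045,0.14,0,-0.3,-0.3,0],[-0.0015,0.0045,0.14,0,-0.3,-0.3,0.5],[-0.0015,0.0045,0.14,0,-0.3,-0.3,1]]]' 25;python3 -m handwheel '[[[0,0,0,0,0,0,1],[0,0,0,0,0,0,1],[0,0,0,0,0,0,1],[0,0,0,0,0,0,1],[0,0,0,0,0,0,1],[0,0,0,0,0,0,1]]]'; python3 - <<'E'
from fl import *
s=manip.camera("scene")
shift([.482,-.168,.016],84.6)
cv2.imwrite("pics/s9.png",cv2.resize(s["frame"][150:280,160:300],None,fx=4,fy=4,interpolation=cv2.INTER_NEAREST)[:,:,::-1])
E
```

```text
time: 9.95
tcp_pos: [0.4825, -0.1682, 0.0193]
tcp_rot: [0.047, 0.999, -0.001, 0.0]
wrist_force: [-0.7, -0.3, -0.0]
opening: 0.0591
time: 10.55
tcp_pos: [0.4828, -0.1681, 0.0198]
tcp_rot: [0.047, 0.999, -0.001, 0.001]
wrist_force: [-1.0, 2.0, 5.7]
opening: 0.0136
t 10.6 tcp [ 0.4828 -0.1681  0.0198] F [-0.81  2.2   6.39] open 0.0135
shift [0.0008 0.0001 0.0038] rot [-0.08  0.08 -0.01]
```

View pics/s9.png

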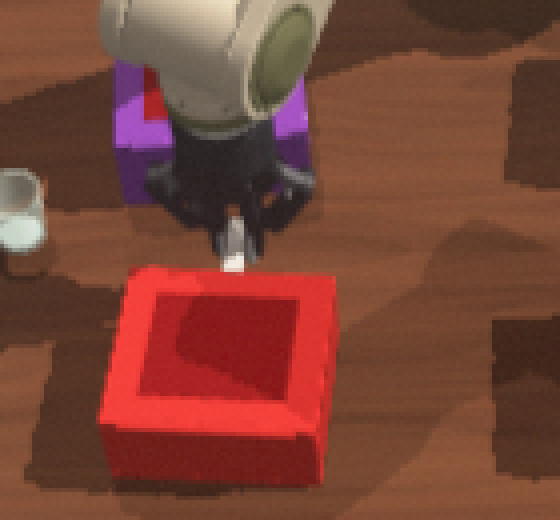

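White tab gripped, opening 13.5 mm, seen at crop (235,245). Lifting along the arc.

```bash
python3 -m handwheel '[[[-0.001,0,-0.018,0,0,0,1],[-0.0035,0,-0.036,0,0,0,1],[-0.008,0,-0.053,0,0,0,1],[-0.014,0,-0.070,0,0,0,1],[-0.022,0,-0.0865,0,0,0,1],[-0.0315,0,-0.1015,0,0,0,1],[-0.0425,0,-0.116,0,0,0,1],[-0.0425,0,-0.116,0,0,0,1]]]' 25; python3 - <<'E'
from fl import *
s=manip.camera("scene")
print("white",flap(s,-.179,zlo=.085),"yellow",flap(s,.173))
shift([.5467,-.174,.1577],84.6)
E
```

```text
time: 11.4
tcp_pos: [0.5262, -0.1724, 0.1371]
tcp_rot: [0.047, 0.999, -0.001, 0.002]
wrist_force: [-1.8, -1.4, 3.2]
opening: 0.0136
white (np.float64(0.701), array([ 0.6016, -0.179 ,  0.1272]), 2105, np.int64(1806)) yellow (np.float64(0.002), array([0.5954, 0.173 , 0.0756]), 1901, np.int64(1671))
t 11.45 tcp [ 0.5254 -0.1723  0.1363] F [-0.26 -1.33  0.96] open 0.0136
shift [-0.0214  0.0003 -0.0214] rot [-0.14  0.15 -0.  ]
```

```bash
python3 -m handwheel '[[[-0.007,0,-0.0075,0,0,0,1],[-0.0145,0,-0.015,0,0,0,1],[-0.0215,0,-0.0215,0,0,0,1],[-0.0215,0,-0.0215,0,0,0,1],[-0.0215,0,-0.0215,0,0,0,1],[-0.0215,0,-0.0215,0,0,0,1]]]' 25; python3 - <<'E'
from fl import *
s=manip.camera("scene");t=manip.camera("top")
print("white",flap(s,-.179,zlo=.085),flap(t,-.179,zlo=.085),"yellow",flap(s,.173),flap(t,.173))
shift([.5467,-.174,.1577],84.6)
cv2.imwrite("pics/s10.png",s["frame"][:,:,::-1])
E
```

```text
time: 12.05
tcp_pos: [0.5465, -0.1744, 0.157]
tcp_rot: [0.047, 0.999, -0.001, 0.001]
wrist_force: [5.2, -3.2, -6.7]
opening: 0.0137
white (np.float64(0.845), array([ 0.6117, -0.1787,  0.1353]), 2110, np.int64(1864)) (np.float64(0.857), array([ 0.6185, -0.135 ,  0.1322]), 518, np.int64(515)) yellow (np.float64(0.002), array([0.5957, 0.1723, 0.0755]), 1910, np.int64(1683)) (np.float64(0.002), array([0.5904, 0.1729, 0.0759]), 2744, np.int64(2573))
t 12.15 tcp [ 0.5466 -0.1744  0.1571] F [ 4.7  -2.57 -6.5 ] open 0.0135
shift [-0.0001  0.0004 -0.0006] rot [-0.13  0.14 -0.02]
```

View pics/s10.png

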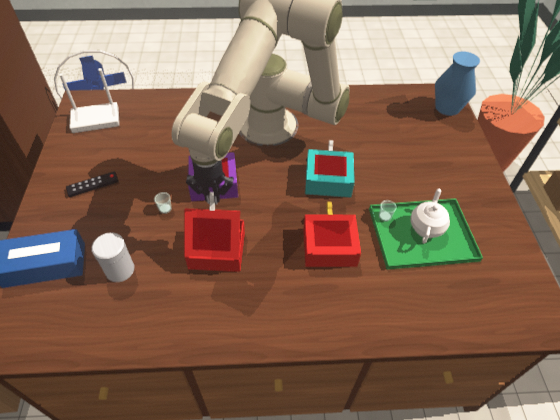

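White flap measures 0.845–0.857 rad and yellow 0.002. A small nudge upward will centre it, then I'll wait for it to settle.

```bash
python3 -m handwheel '[[[-0.0015,0,-0.001,0,0,0,1],[-0.003,0,-0.002,0,0,0,1],[-0.003,0,-0.002,0,0,0,1],[-0.003,0,-0.002,0,0,0,1],[-0.003,0,-0.002,0,0,0,1],[-0.003,0,-0.002,0,0,0,1],[-0.003,0,-0.002,0,0,0,1],[-0.003,0,-0.002,0,0,0,1]]]'; python3 -m handwheel '[[[0,0,0,0,0,0,1],[0,0,0,0,0,0,1],[0,0,0,0,0,0,1],[0,0,0,0,0,0,1],[0,0,0,0,0,0,1]]]'; python3 - <<'E'
from fl import *
s=manip.camera("scene");t=manip.camera("top")
print("white",flap(s,-.179,zlo=.085),flap(t,-.179,zlo=.085),"yellow",flap(s,.173),flap(t,.173))
o=manip.observe();print(o["qvel"].round(4),o["wrist_force"],o["opening"],o["tcp_pos"],o["time"])
E
```

```text
time: 12.95
tcp_pos: [0.5494, -0.1747, 0.1593]
tcp_rot: [0.047, 0.999, -0.001, 0.001]
wrist_force: [-3.4, -1.4, 1.3]
opening: 0.0138
time: 13.45
tcp_pos: [0.5494, -0.1747, 0.1592]
tcp_rot: [0.047, 0.999, -0.001, 0.001]
wrist_force: [-2.0, -1.8, 0.3]
opening: 0.0136
white (np.float64(0.881), array([ 0.613 , -0.1782,  0.1365]), 2120, np.int64(1852)) (np.float64(0.878), array([ 0.6196, -0.1349,  0.1333]), 504, np.int64(500)) yellow (np.float64(-0.002), array([0.5959, 0.1725, 0.0759]), 1911, np.int64(1692)) (np.float64(-0.006), array([0.5901, 0.1726, 0.0759]), 2751, np.int64(2555))
[-0.001   0.0009  0.0007 -0.0012  0.0003 -0.0011] [-3.04027902 -1.87184857 -0.69883713] 0.013863892718120873 [ 0.54942222 -0.17468162  0.15923547] 13.55
```

White measures 0.88 rad and is steady in the grip, and yellow is shut. Handing in.

```bash
python3 -c "
from bench import manip
print(manip.hand_in())"
```

```text
the job is handed in; nothing more can be done
None
```

I shut the yellow-tab flap, then lifted the white-tab flap to 50 degrees, and handed in at about 13.6 s with the fingers still holding it. The hand-in reported no verdict.

- **Last checks:** the white flap read 0.881 rad in the scene view and 0.878 rad in the top view, against a target of 0.873. The yellow flap read -0.002 and -0.006 rad, so it is shut. The tab was in the grip at 13.6–13.9 mm, and the arm was still. In the scene picture taken just before a last small nudge, the teapot, cups and canister stood where they began; I did not measure their positions.
- **What failed on the way:** my first push on the yellow tab and my first grip of it both missed, without moving the flap.
- **What disagreed:** camera depth showed the real fingertips about 35 mm short of the reported TCP along the tool axis. I aimed about 35 mm deeper from then on, and both tabs gripped first time after that.

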